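# Ease the sample chamber lid shut

## Task

The lid of the analyser's sample chamber stands open, leaning back. Using only the outside of the fingers, nudge it forward past upright so that it starts to fall, catch it on a finger from below before it is down, and lower it slowly until it is fully shut, without gripping it, striking it hard or letting it slam. Leave the sherd inside the chamber and the flask, hub and specimen frame beside it where they are.

Things in the scene. Friction and masses are not known exactly. Their poses are not given: they have to be found in the camera images.
- chamber: grey open-topped chamber housing fixed to the bench, 140 (x) x 160 (y) x 100 (z) mm, walls 9 mm, inside floor 45 mm above the bench. Origin: centre of its underside on the bench. Its front looks along its own -x (roughly towards the robot); the lid's hinge runs along y on the top of its +x wall.
- lid_hinge (a point): middle of the hinge line, at 70 mm along +x and 100 mm above the chamber's origin; fixed, axes as the chamber's.
- cover: the lid: flat blue panel 170 mm from hinge to free edge, 160 mm wide (y), 8 mm thick, 0.35 kg, with a yellow front lip. Origin in the middle of the hinge line, on the side that faces down when shut. The panel runs along its own -x from there; its +z is the outer face (up when shut, the back when open). Held still at the lip when nearly level it bears down with 1.3 to 2 N.
- lid_edge (a point): middle of the lid's free edge, underside. At lid angle q it lies 170*cos(q) mm in front (chamber -x) of the hinge and 170*sin(q) mm above it. Shut, the yellow lip overhangs the front wall by 30 mm: a fingertip sloping down towards the chamber can bear the lip from below until it is shut, then slide out backwards.
- lid (a joint): lid angle, rad: 0 shut (level), 1.571 upright, 1.85 back stop; starts at 1.62 to 1.75. A stiff worn hinge: the lid stays where it is left above 1.40 and falls by itself below 1.33, at about 1.04*cos(q)-0.21 rad/s (+-15 %), some 2.5 s from 1.25 to 0.4, and lands too hard. Gentle is under 0.5 rad/s over the last 0.3 rad; a slip of the last 0.05 rad (8 mm at the lip) does no harm.
- sherd: flat terracotta sherd, about 50 x 50 x 8 mm, lying loose on the chamber's floor; origin at the centre of its underside. Leave it there.
- flask: pink drinking flask, 66 mm diameter, 189 mm high, standing beside the chamber; origin at the centre of its underside. Leave it.
- hub: round white power hub, 84 mm diameter, 55 mm high, standing beside the chamber; origin at the centre of its underside. Leave it.
- frame: black square specimen frame, 100 x 100 x 24 mm, lying on the bench near the chamber; origin at the centre of its underside. Leave it.

How it is judged:
By the outcome, as a careful person would: the job done as asked, in the order asked, and still so for the second after the job is handed in, with the robot touching nothing.
It also fails if it takes over 40 s, if anything falls off the work surface, if the arm or the gripper's body presses on something with over 40 N, if the wrist force passes 120 N, or if a joint passes its speed limit or range.

## Robot

A 6-joint arm with a two-finger parallel gripper is mounted at the origin on the work surface. World frame = base frame: x ahead of the robot, y to its left, z up, the work surface at z = 0. Lengths are in m, angles in rad, forces in N, time in s.
With the tool pointing down it reaches from about 0.35 to 0.925 m from the base axis. Payload 6.4 kg.
Tool frame: the origin (TCP) lies at the very end of the fingers, on their centre line; the grasp point (between the pads) lies 19 mm behind it (manip.grip_point_offset is the distance from the TCP to the grasp point, in m); x points along the fingers, y is the direction in which the jaws open and shut, and the axes are right-handed (so a half turn about x gives the same grasp; the last joint's range is limited). The gripper opens to 85 mm and grips with 20 to 120 N. Pads are 22 mm wide; open, the fingers measure 114 mm over their backs; the gripper's body (76 mm by 85 mm) begins 54 mm behind the grasp point. The pads swing forward as they close: fully open they stand 13 mm farther back than shut.
Start: joints at [0.964, 0.245, 1.558, -0, 1.339, -0.174], TCP at [0.273, 0.59, 0.231] pointing down, gripper open.
Joint ranges: [-3.13, 3.13], [-1.02, 2.26], [0.13, 2.54], [-0.95, 4.09], [0.21, 2.88], [-2.74, 2.74]. Speed limits (rad/s): [2.57, 2.57, 3.14, 3.14, 3.14, 3.14].

## Interface

Orientations are given as a 3x3 rotation matrix whose columns are the frame's x, y, z axes.
In Python, from rig import readout, imaging, hand_in, manip gives the robot as it stands.
- The arm moves only by the tool apply_moves, never from a script. Its argument "series" is a list of rows, each a list of 6 numbers: the shift along the tool's x, y, z normalised to -1 to 1, where 1 is 10 cm, then the turn, a rotation vector about the tool's x, y, z normalised to -1 to 1, where 1 is 180 degrees. A call has 1 to 12 rows; each row shifts and turns the commanded pose from where the row before left it, along the tool's axes as they then stand; what a row does not reach is not made up. A row lasts 1/10 s, in which the tool goes at most 50 mm and 8.59 degrees, less where a joint would pass 70% of its speed; a pose out of reach is approached as far as the arm can. A call with a number of a shift or a turn outside -1 to 1 is refused whole. A call with a gripper value outside its range is refused whole. "fingers" is the opening, from -1 (shut) to 1 (fully open), set as the call begins (left out, the last holds). The fingers move at their own pace and stop on an object; "newtons" is the grip in N (left out, the last holds). Time passes only in rows, so rows that do not move let the fingers close. It gives the time, the measured TCP pose, the force and the opening at its end, in the units of the state.
- readout.sense(): the state, without advancing time (a new reading comes with each control period).
- imaging.camera(name): name is "scene" or "top" or "wrist"; returns the picture (420x560x3 uint8, blue, green, red); there is no depth.
- imaging.camera_params(name): a dict with "K" (3x3 intrinsics, pixels), "eye" and "orientation" of the camera in the world. Camera axes: x right, y down, z forward; pixel columns grow to the right and rows downward; lengths in m; the calibration is good to about 2 mm. The wrist camera is an equidistant fisheye: a pixel r from the principal point sees the ray r / f radians off the axis. A picture is of the moment at which its call begins: read the wrist's pose just before it. camera_params takes no time and is no camera call; for the wrist camera it gives the pose at the moment of the call.
- hand_in(): hands the job in, once; it reports no verdict.
The state is a dict: "time_s": time; "q": joint angles; "dq": joint speeds; "joint_torque": joint torques, N m; "tcp_pos": TCP position; "tcp_rot": TCP orientation; "contact_force": force on the tool from outside, world axes, zero at the start; "wrist_torque": the same for the moment, N m; "grip_width": finger opening in m.
Only numpy, scipy, OpenCV 4.12 (cv2) and the standard library are available. Lean on these libraries where they do the work, as an engineer would, in place of code of your own. Each camera call takes 0.05 s, during which the arm holds its last target. There are 200 camera calls.

## Working session

There is one attempt and no reset: what is moved stays moved. The work goes in short steps, Python scripts to look and compute and a tool call to move; the robot and the scene stay as the last step left them, time stands still between calls to the robot, and variables do not carry over. Pictures are saved under pics/ and viewed, about 8 in all and at most 12, crops included, and the job is handed in when it is done.

Besides the shell and the picture viewer there is one more tool, called after ">>>" as name(argument=value, ...) on one line, values as JSON. apply_moves: Moves the arm, as the interface text tells. Scaled input: -1 to 1 covers 10 cm each way for a shift and 180 degrees each way for a turn. Its arguments: {"type":"object","properties":{"series":{"type":"array"},"fingers":{"type":"number"},"newtons":{"type":"number"}},"required":["series"]}

```bash
ls; mkdir -p pics
python3 - <<'E'
from rig import readout, imaging
import cv2, numpy as np
for n in ("scene","top"):
    cv2.imwrite(f"pics/{n}0.png", imaging.camera(n))
    p=imaging.camera_params(n); print(n,np.round(p["K"],1).tolist(),np.round(p["eye"],3),np.round(p["orientation"],3).tolist())
s=readout.sense(); print(s["time_s"],s["tcp_pos"],np.round(s["tcp_rot"],3).tolist(),s["grip_width"])
E
```

```text
pics
scene [[438.1, 0.0, 283.8], [0.0, 438.1, 211.3], [0.0, 0.0, 1.0]] [0.932 0.581 0.768] [[-0.802, 0.426, -0.419], [0.598, 0.558, -0.575], [-0.011, -0.712, -0.702]]
top [[507.1, 0.0, 273.2], [0.0, 507.1, 210.8], [0.0, 0.0, 1.0]] [0.248 0.021 1.4  ] [[0.073, -0.974, 0.214], [-0.997, -0.072, 0.011], [0.004, -0.215, -0.977]]
0.1 [0.27232178 0.58966107 0.23027286] [[-0.001, 0.419, 0.908], [-0.001, 0.908, -0.419], [-1.0, -0.002, -0.0]] 0.08545092147247871
```

View pics/scene0.png

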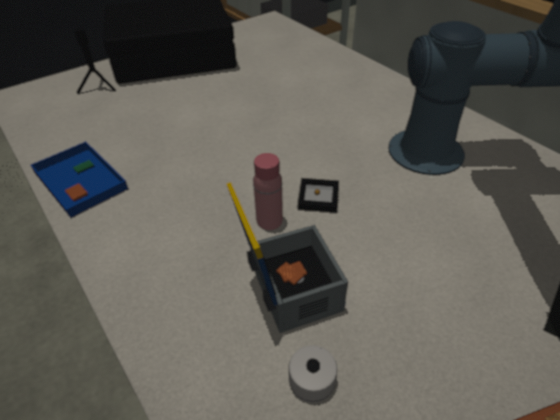

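View pics/top0.png

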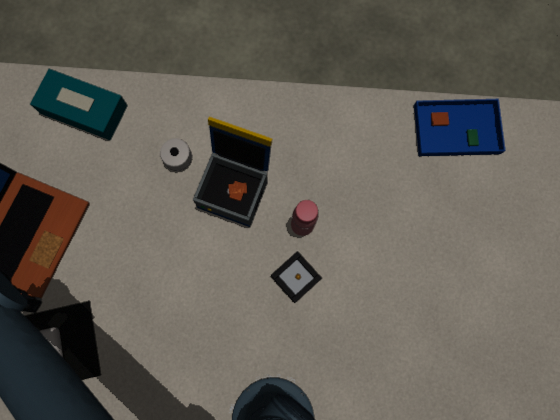

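Scene: the chamber is at about (297,278) with the lid edge-on at (230,183)-(270,305). Top: chamber is at about (232,190), yellow lip (210,120)-(270,140), flask (305,215), hub (175,153), frame (297,277). I'll enlarge both.

Run:
```python
import cv2, numpy as np
a=cv2.imread("pics/top0.png")[105:245,180:330]; a=cv2.resize(a,None,fx=4,fy=4,interpolation=cv2.INTER_CUBIC)
a=cv2.convertScaleAbs(a,alpha=1.8,beta=10)
cv2.imwrite("pics/c1.png",a)
a=cv2.imread("pics/scene0.png")[170:340,215:365]; a=cv2.resize(a,None,fx=3.5,fy=3.5,interpolation=cv2.INTER_CUBIC)
a=cv2.convertScaleAbs(a,alpha=1.8,beta=10)
cv2.imwrite("pics/c2.png",a)
```

```text
(no output)
```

View pics/c1.png

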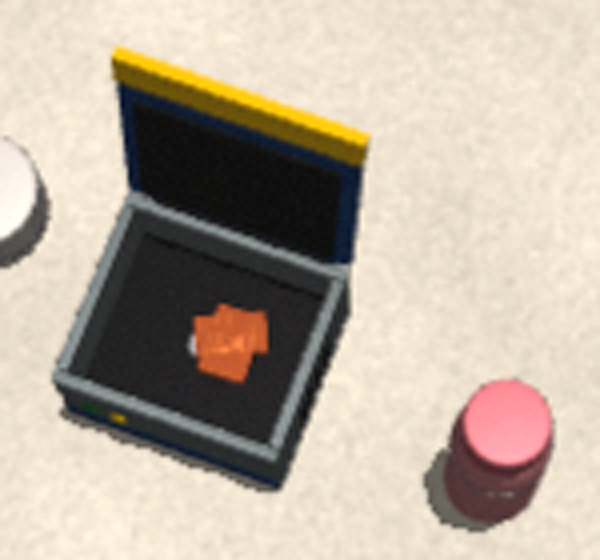

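View pics/c2.png

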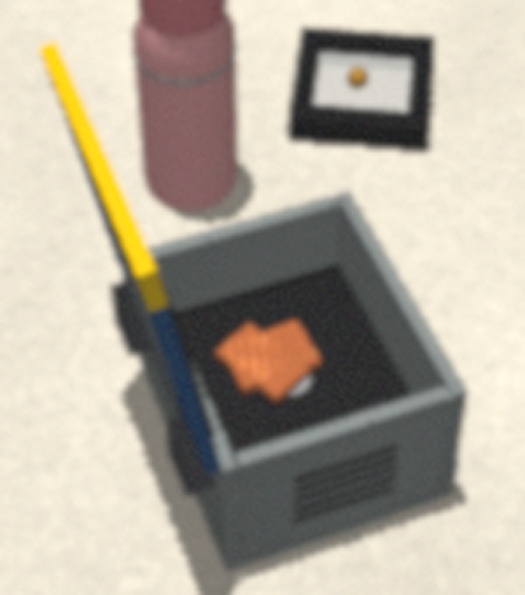

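```bash
cat > geo.py <<'E'
import numpy as np
from rig import imaging
from scipy.optimize import least_squares
P={n:imaging.camera_params(n) for n in("top","scene")}
def proj(n,p):
    c=P[n]; v=np.asarray(c["orientation"]).T@(np.asarray(p)-c["eye"]); u=np.asarray(c["K"])@v; return u[:2]/u[2]
def back(n,uv,z):
    c=P[n]; d=np.asarray(c["orientation"])@np.linalg.inv(c["K"])@np.array([*uv,1.]); e=np.asarray(c["eye"]); return e+d*(z-e[2])/d[2]
def cw(pose,p):
    x,y,a=pose; c,s=np.cos(a),np.sin(a); return np.array([x+c*p[0]-s*p[1],y+s*p[0]+c*p[1],p[2]])
def lid(q,r,w,y): # r from hinge, w thickness outward(+z of lid)
    return (0.07-r*np.cos(q)+w*np.sin(q), y, 0.1+r*np.sin(q)+w*np.cos(q))
E
python3 - <<'E'
from geo import *
T=lambda u,v:(180+u/4,105+v/4); S=lambda u,v:(215+u/3.5,170+v/3.5)
box=[("top",T(55,378),(-.07,.08,.1)),("top",T(275,458),(-.07,-.08,.1)),("top",T(350,268),(.07,-.08,.1)),("top",T(130,198),(.07,.08,.1)),
("scene",S(463,390),(-.07,.08,.1)),("scene",S(348,195),(-.07,-.08,.1)),("scene",S(228,463),(.07,.08,.1)),("scene",S(463,497),(-.07,.08,0)),("scene",S(230,570),(.07,.08,0))]
ld=[("top",T(113,48),.08,.008),("top",T(370,137),-.08,.008),("scene",S(45,46),-.08,.008),("scene",S(143,275),.08,.008)]
def f(v):
    r=[proj(n,cw(v[:3],p))-uv for n,uv,p in box]+[proj(n,cw(v[:3],lid(v[3],.17,w,y)))-uv for n,uv,y,w in ld]
    return np.ravel(r)
s=least_squares(f,[.6,.1,-.3,1.68],loss="soft_l1"); print(s.x); print(np.round(f(s.x).reshape(-1,2),1).tolist())
for nm,uv,z in [("flask top",T(507,425),.189),("hub top",(175,148),.055),("frame",(297,277),.024)]: print(nm,back("top",uv,z))
print("hub scene",back("scene",(313,367),.055),"flask scene",back("scene",(266,163),.189))
v=s.x
for q in(v[3],1.3,0):print(q,cw(v[:3],lid(q,.17,0,0)))
E
```

```text
[ 0.59188548  0.15838187 -0.27842634  1.72121797]
[[-2.7, 0.3], [-0.9, 0.8], [-1.1, 0.1], [-1.9, -2.1], [1.7, -1.1], [0.2, -2.9], [-1.5, 1.1], [-2.9, -2.0], [-1.0, -0.5], [-0.6, -0.0], [-1.8, -0.3], [-0.7, -0.5], [-0.1, -1.0]]
flask top [ 0.51832384 -0.04653796  0.189     ]
hub top [0.70161207 0.32319455 0.055     ]
frame [ 0.37170296 -0.04010209  0.024     ]
hub scene [0.69278522 0.32929032 0.055     ] flask scene [ 0.52972093 -0.033306    0.189     ]
1.7212179746477045 [0.683684   0.13214115 0.26808036]
1.3 [0.61546619 0.1516413  0.26380489]
0 [0.49573657 0.18586617 0.1       ]
```

>>> apply_moves(series=[[-0.3, 0, 0, 0, 0, 0], [-0.15, -0.24, 0.39, 0, 0, 0], [-0.15, -0.24, 0.39, 0, 0, 0], [-0.1, -0.24, 0.39, 0, 0, 0], [-0.1, -0.24, 0.39, 0, 0, 0], [-0.1, -0.24, 0.39, 0, 0, 0], [-0.1, -0.24, 0.39, 0, 0, 0], [-0.1, -0.24, 0.39, 0, 0, 0], [-0.1, -0.24, 0.39, -0.02, 0, 0], [-0.1, -0.24, 0.39, -0.029, 0, 0], [-0.1, -0.24, 0.39, 0, 0, 0], [-0.1, -0.24, 0.39, 0, 0, 0]], fingers=-1, newtons=20)

```text
time_s: 1.3
tcp_pos: [0.5655, 0.1791, 0.3813]
tcp_rot: [[-0.0, 0.276, 0.961], [0.0, 0.961, -0.276], [-1.0, -0.0, -0.0]]
contact_force: [0.3, 0.4, -0.3]
grip_width: 0.0001
```

>>> apply_moves(series=[[0, 0, 0, 0, -0.0417, 0], [0, 0, 0, 0, -0.0417, 0], [0, 0, 0, 0, -0.0417, 0], [0, 0, 0, 0, -0.0417, 0], [0, 0, 0, 0, -0.0417, 0], [0, 0, 0, 0, -0.0415, 0], [0, 0, 0, 0, 0, 0]])

```text
time_s: 2.0
tcp_pos: [0.562, 0.1814, 0.377]
tcp_rot: [[0.676, 0.273, 0.684], [-0.194, 0.962, -0.192], [-0.711, -0.003, 0.703]]
contact_force: [-1.0, 0.5, -0.2]
grip_width: 0.0002
```

>>> apply_moves(series=[[0.286, -0.028, 0.238, 0, 0, 0], [0.286, -0.028, 0.238, 0, 0, 0], [0.286, -0.028, 0.238, 0, 0, 0], [0.286, -0.028, 0.238, 0, 0, 0], [0.286, -0.028, 0.238, 0, 0, 0], [0.21, 0, -0.21, 0, 0, 0], [0.21, 0, -0.21, 0, 0, 0], [0.21, 0, -0.21, 0, 0, 0], [0, 0, 0, 0, 0, 0]])

```text
time_s: 2.9
tcp_pos: [0.7373, 0.1152, 0.2683]
tcp_rot: [[0.671, 0.277, 0.688], [-0.196, 0.961, -0.196], [-0.715, -0.004, 0.699]]
contact_force: [0.4, 0.9, -0.5]
grip_width: -0.0002
```

```bash
cat >> geo.py <<'E'
POSE=(.5919,.1584,-.2784)
def st():
    from rig import readout
    s=readout.sense(); d=np.array(s["tcp_pos"])-[POSE[0],POSE[1],0]; c,sn=np.cos(POSE[2]),np.sin(POSE[2])
    f=np.array(s["contact_force"])
    print("t",round(s["time_s"],2),"ch XYZ",np.round([c*d[0]+sn*d[1],-sn*d[0]+c*d[1],d[2]],4),"F",np.round([c*f[0]+sn*f[1],-sn*f[0]+c*f[1],f[2]],1),"pitch",np.degrees(np.arcsin(-s["tcp_rot"][2][0])).round(1))
def shot(n,f,r=None,k=1):
    import cv2
    a=imaging.camera(n)
    if r: a=a[r[1]:r[3],r[0]:r[2]]
    cv2.imwrite("pics/"+f,cv2.convertScaleAbs(cv2.resize(a,None,fx=k,fy=k,interpolation=cv2.INTER_CUBIC),alpha=1.7,beta=10))
E
python3 -c "
from geo import *
st();shot('scene','s1.png',(150,80,400,350),2)"
```

```text
t 2.9 ch XYZ [ 0.1517 -0.0016  0.2683] F [ 0.2  1.  -0.5] pitch 45.7
```

View pics/s1.png

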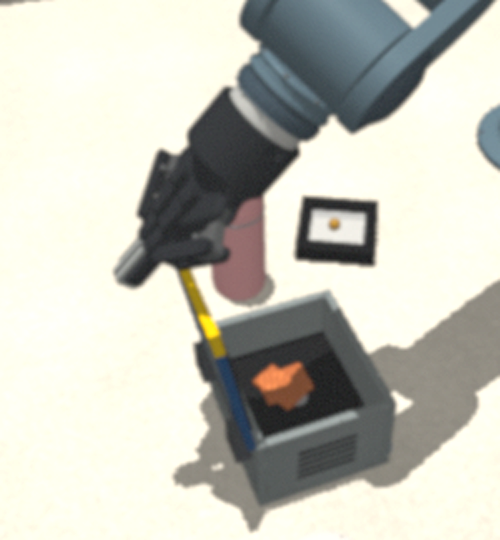

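The picture shows the shut fingers reaching over the yellow lip, with the tip at (130,270) behind the lid. Neither the lid nor anything near it has been disturbed. Next I pull forward.

>>> apply_moves(series=[[-0.05, 0, -0.05, 0, 0, 0], [-0.05, 0, -0.05, 0, 0, 0], [-0.035, 0, -0.035, 0, 0, 0], [-0.035, 0, -0.035, 0, 0, 0], [-0.035, 0, -0.035, 0, 0, 0], [-0.035, 0, -0.035, 0, 0, 0], [-0.035, 0, -0.035, 0, 0, 0], [-0.035, 0, -0.035, 0, 0, 0]])

```text
time_s: 3.75
tcp_pos: [0.6965, 0.1285, 0.2752]
tcp_rot: [[0.68, 0.275, 0.68], [-0.195, 0.961, -0.195], [-0.707, -0.0, 0.707]]
contact_force: [-0.2, -1.0, -0.1]
grip_width: 0.0001
```

```bash
python3 -c "
from geo import *
st()"
```

```text
t 3.75 ch XYZ [0.1087 0.     0.2752] F [ 0.1 -1.  -0.1] pitch 45.0
```

>>> apply_moves(series=[[0.1, 0, 0, 0, 0, 0], [0.1, 0, 0, 0, 0, 0], [-0.035, 0, -0.035, 0, 0, 0], [-0.035, 0, -0.035, 0, 0, 0], [-0.035, 0, -0.035, 0, 0, 0], [-0.035, 0, -0.035, 0, 0, 0]])

```text
time_s: 4.35
tcp_pos: [0.6978, 0.1291, 0.2732]
tcp_rot: [[0.695, 0.273, 0.665], [-0.194, 0.962, -0.191], [-0.692, 0.004, 0.722]]
contact_force: [3.0, -7.4, 20.7]
grip_width: 0.0003
```

```bash
python3 -c "
from geo import *
st()"
```

```text
t 4.35 ch XYZ [0.1099 0.0009 0.2732] F [ 4.9 -6.3 20.7] pitch 43.8
```

```bash
python3 -c "
from geo import *
shot('scene','s2.png',(190,130,350,330),3)"
```

```text
(no output)
```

View pics/s2.png

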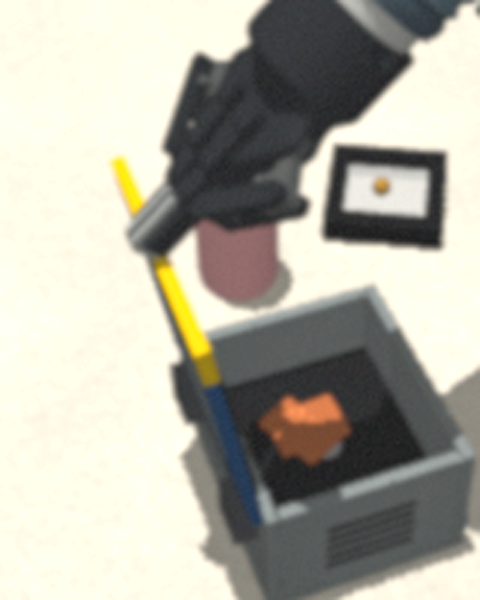

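The fingertip at (150,235) has landed on the lip's top edge instead of behind it, because the pose was higher than I assumed. I'll lift, go farther behind and hook deeper.

>>> apply_moves(series=[[-0.14, 0, 0.14, 0, 0, 0], [-0.14, 0, 0.14, 0, 0, 0], [0.12, 0, 0.12, 0, 0, 0], [0.12, 0, 0.12, 0, 0, 0], [0.14, 0, 0.14, 0, 0, 0], [0.12, 0, -0.12, 0, 0, 0], [0.12, 0, -0.12, 0, 0, 0], [0.12, 0, -0.12, 0, 0, 0], [0, 0, 0, 0, 0, 0], [0, 0, 0, 0, 0, 0]])

```text
time_s: 5.4
tcp_pos: [0.7423, 0.1155, 0.2483]
tcp_rot: [[0.679, 0.275, 0.681], [-0.194, 0.962, -0.194], [-0.708, -0.001, 0.706]]
contact_force: [0.2, 0.4, 0.6]
grip_width: -0.0003
```

```bash
python3 -c "
from geo import *
st()"
```

```text
t 5.4 ch XYZ [1.564e-01 1.000e-04 2.483e-01] F [0.1 0.4 0.6] pitch 45.1
```

>>> apply_moves(series=[[-0.035, 0, -0.035, 0, 0, 0], [-0.035, 0, -0.035, 0, 0, 0], [-0.035, 0, -0.035, 0, 0, 0], [-0.035, 0, -0.035, 0, 0, 0], [-0.035, 0, -0.035, 0, 0, 0], [-0.035, 0, -0.035, 0, 0, 0], [-0.035, 0, -0.035, 0, 0, 0]])

```text
time_s: 6.1
tcp_pos: [0.7105, 0.1248, 0.252]
tcp_rot: [[0.683, 0.275, 0.677], [-0.194, 0.962, -0.194], [-0.705, 0.001, 0.71]]
contact_force: [1.8, -2.4, 5.1]
grip_width: 0.0
```

```bash
python3 -c "
from geo import *
st()"
```

```text
t 6.1 ch XYZ [0.1232 0.0003 0.252 ] F [ 2.4 -1.8  5.1] pitch 44.8
```

>>> apply_moves(series=[[-0.035, 0, -0.035, 0, 0, 0], [-0.035, 0, -0.035, 0, 0, 0], [-0.035, 0, -0.035, 0, 0, 0], [-0.035, 0, -0.035, 0, 0, 0], [-0.035, 0, -0.035, 0, 0, 0], [-0.035, 0, -0.035, 0, 0, 0], [0, 0, 0, 0, 0, 0]])

```text
time_s: 6.8
tcp_pos: [0.6812, 0.1333, 0.2509]
tcp_rot: [[0.681, 0.275, 0.679], [-0.194, 0.961, -0.195], [-0.706, 0.001, 0.708]]
contact_force: [-1.1, 0.2, 5.4]
grip_width: 0.0003
```

```bash
python3 -c "
from geo import *
st();shot('scene','s3.png',(190,130,350,330),3)"
```

```text
t 6.8 ch XYZ [0.0927 0.0004 0.2509] F [-1.1 -0.1  5.4] pitch 44.9
```

View pics/s3.png

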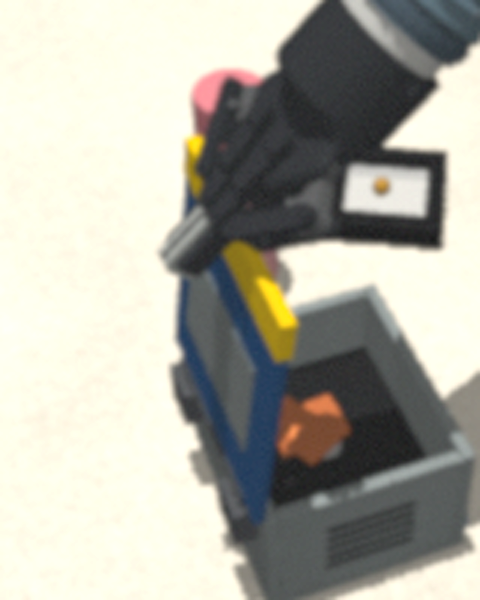

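The lid is upright or slightly past it, and its yellow lip's near corner is at crop (297,322). The finger is hooked behind it. I'll check the angle.

```bash
python3 -c "
from geo import *
for q in (1.55,1.5,1.45,1.4,1.35): print(q,[((proj('scene',cw(POSE,lid(q,.17,w,.08)))-[190,130])*3).round() for w in(0,.008)])"
```

```text
1.55 [array([266., 329.]), array([251., 333.])]
1.5 [array([282., 325.]), array([267., 328.])]
1.45 [array([297., 321.]), array([283., 324.])]
1.4 [array([313., 318.]), array([298., 321.])]
1.35 [array([328., 316.]), array([314., 318.])]
```

>>> apply_moves(series=[[-0.032, 0, -0.032, 0, 0, 0], [-0.032, 0, -0.032, 0, 0, 0], [-0.032, 0, -0.032, 0, 0, 0], [-0.032, 0, -0.032, 0, 0, 0], [-0.032, 0, -0.032, 0, 0, 0], [-0.032, 0, -0.032, 0, 0, 0]])

```text
time_s: 7.45
tcp_pos: [0.6541, 0.1403, 0.2485]
tcp_rot: [[0.678, 0.276, 0.681], [-0.195, 0.961, -0.195], [-0.709, -0.001, 0.706]]
contact_force: [0.5, 0.2, -0.8]
grip_width: 0.0001
```

```bash
python3 -c "
from geo import *
st()"
```

```text
t 7.45 ch XYZ [ 0.0648 -0.0003  0.2485] F [ 0.4  0.3 -0.8] pitch 45.1
```

>>> apply_moves(series=[[-0.35, 0, 0.1, 0, 0, 0], [-0.35, 0, 0, 0, 0, 0], [-0.35, 0, -0.35, 0, 0, 0], [-0.32, 0, -0.32, 0, 0, 0], [0.35, 0, -0.35, 0, 0, 0], [0.26, 0, -0.26, 0, 0, 0]])

```text
time_s: 8.05
tcp_pos: [0.5219, 0.1788, 0.2202]
tcp_rot: [[0.682, 0.274, 0.678], [-0.193, 0.962, -0.195], [-0.705, 0.002, 0.709]]
contact_force: [0.2, -0.9, -0.1]
grip_width: 0.0005
```

```bash
python3 -c "
from geo import *
st();shot('scene','s4.png',(190,130,350,330),3);shot('top','t4.png',(150,60,350,260),3)"
```

```text
t 8.05 ch XYZ [-0.0729  0.0004  0.2202] F [ 0.5 -0.8 -0.1] pitch 44.9
```

View pics/s4.png

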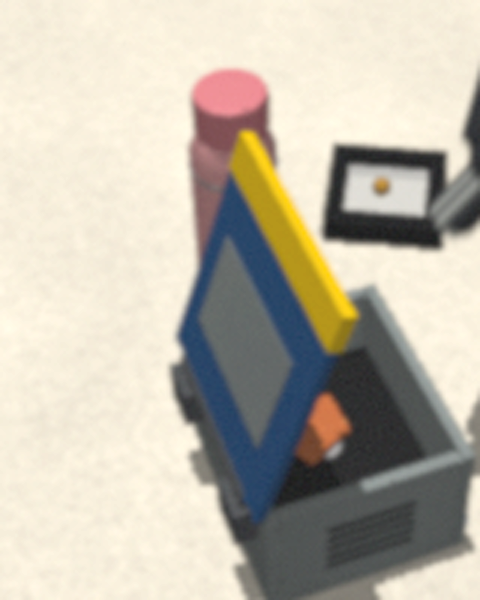

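The lid's front lip corner is at crop (355,315), so q is about 1.26: past upright and slowly falling. The finger is clear in front at (455,205). I move it under the lip.

>>> apply_moves(series=[[0.18, 0, 0.23, 0, 0, 0], [0.18, 0, 0.23, 0, 0, 0], [0, 0, 0, 0, 0, 0], [0, 0, 0, 0, 0, 0], [0, 0, 0, 0, 0, 0], [0, 0, 0, 0, 0, 0], [0, 0, 0, 0, 0, 0]])

```text
time_s: 8.85
tcp_pos: [0.5785, 0.1625, 0.2272]
tcp_rot: [[0.68, 0.275, 0.68], [-0.194, 0.962, -0.194], [-0.707, -0.0, 0.707]]
contact_force: [0.3, -0.6, -0.7]
grip_width: -0.0
```

```bash
python3 -c "
from geo import *
st()"
```

```text
t 8.85 ch XYZ [-1.400e-02  2.000e-04  2.272e-01] F [ 0.5 -0.5 -0.7] pitch 45.0
```

>>> apply_moves(series=[[0, 0, 0, 0, 0, 0], [0, 0, 0, 0, 0, 0], [0, 0, 0, 0, 0, 0], [0, 0, 0, 0, 0, 0], [0, 0, 0, 0, 0, 0], [0, 0, 0, 0, 0, 0]])

```text
time_s: 9.45
tcp_pos: [0.579, 0.1622, 0.2271]
tcp_rot: [[0.68, 0.275, 0.68], [-0.195, 0.961, -0.195], [-0.707, -0.0, 0.707]]
contact_force: [-0.3, -0.1, 0.2]
grip_width: -0.0002
```

```bash
python3 -c "
from geo import *
st();shot('scene','s5.png',(190,130,350,330),3)"
```

```text
t 9.45 ch XYZ [-1.340e-02  1.000e-04  2.271e-01] F [-0.2 -0.2  0.2] pitch 45.0
```

View pics/s5.png

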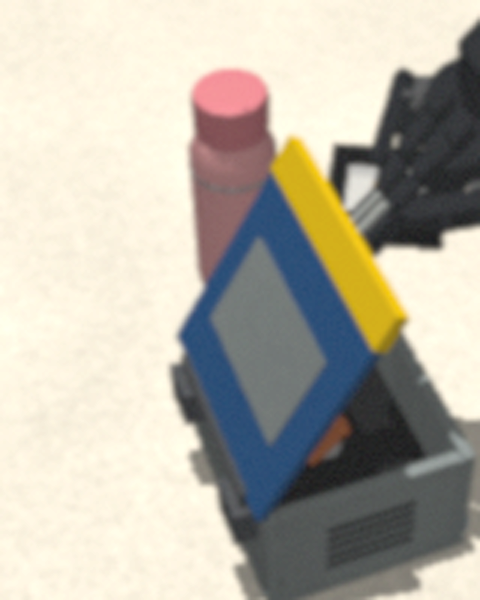

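The lip's front corner is now at (405,320), q about 1.08 and still falling. The finger waits just under the lip at (370,210).

>>> apply_moves(series=[[0, 0, 0, 0, 0, 0], [0, 0, 0, 0, 0, 0], [0, 0, 0, 0, 0, 0]])

```text
time_s: 9.8
tcp_pos: [0.5789, 0.1622, 0.227]
tcp_rot: [[0.68, 0.275, 0.68], [-0.195, 0.961, -0.195], [-0.707, -0.0, 0.707]]
contact_force: [-1.3, -0.3, 0.4]
grip_width: 0.0001
```

Run:
```python
from geo import *
st()
a=np.pi/4
def tcp(q,s=.015):
    h=np.array([.07,.1])
    C=h+(.17-s)*np.array([-np.cos(q),np.sin(q)]) if q>a else h+.17*np.array([-np.cos(q),np.sin(q)])+s*np.array([np.cos(a),-np.sin(a)])
    return C-.011*np.array([np.sin(a),np.cos(a)])
for q in np.arange(1.05,-.06,-.1):
    t=tcp(q); d=tcp(q-.1)-t; print(q.round(2),t.round(4),"next tool x,z",(.707*np.array([d[0]-d[1],d[0]+d[1]])*10).round(3))
```

```text
t 9.8 ch XYZ [-1.35e-02  1.00e-04  2.27e-01] F [-1.2 -0.7  0.4] pitch 45.0
1.05 [-0.0149  0.2267] next tool x,z [-0.033 -0.151]
0.95 [-0.0279  0.2183] next tool x,z [-0.018 -0.154]
0.85 [-0.0401  0.2087] next tool x,z [-0.002 -0.16 ]
0.75 [-0.0516  0.1975] next tool x,z [ 0.014 -0.169]
0.65 [-0.0625  0.1845] next tool x,z [ 0.031 -0.167]
0.55 [-0.0721  0.1705] next tool x,z [ 0.048 -0.163]
0.45 [-0.0802  0.1556] next tool x,z [ 0.064 -0.157]
0.35 [-0.0869  0.1399] next tool x,z [ 0.079 -0.15 ]
0.25 [-0.0919  0.1237] next tool x,z [ 0.094 -0.142]
0.15 [-0.0953  0.107 ] next tool x,z [ 0.108 -0.132]
0.05 [-0.097   0.0901] next tool x,z [ 0.12 -0.12]
-0.05 [-0.097   0.0731] next tool x,z [ 0.132 -0.108]
```

The lid has begun to bear on the finger (F about -1.2 N in x). I lower it at about 0.2 rad/s.

>>> apply_moves(series=[[0, 0, 0, 0, 0, 0], [0, 0, 0, 0, 0, 0], [-0.007, 0, -0.03, 0, 0, 0], [-0.007, 0, -0.03, 0, 0, 0], [-0.007, 0, -0.03, 0, 0, 0], [-0.007, 0, -0.03, 0, 0, 0], [-0.007, 0, -0.03, 0, 0, 0], [-0.004, 0, -0.031, 0, 0, 0], [-0.004, 0, -0.031, 0, 0, 0], [-0.004, 0, -0.031, 0, 0, 0], [-0.004, 0, -0.031, 0, 0, 0], [-0.004, 0, -0.031, 0, 0, 0]])

```text
time_s: 11.0
tcp_pos: [0.5543, 0.1692, 0.2092]
tcp_rot: [[0.68, 0.275, 0.68], [-0.195, 0.961, -0.195], [-0.707, -0.0, 0.707]]
contact_force: [0.2, -0.3, -0.0]
grip_width: 0.0
```

```bash
python3 -c "
from geo import *
st();shot('scene','s6.png',(190,130,350,330),3)"
```

```text
t 11.0 ch XYZ [-3.910e-02  1.000e-04  2.092e-01] F [ 0.3 -0.3 -0. ] pitch 45.0
```

View pics/s6.png

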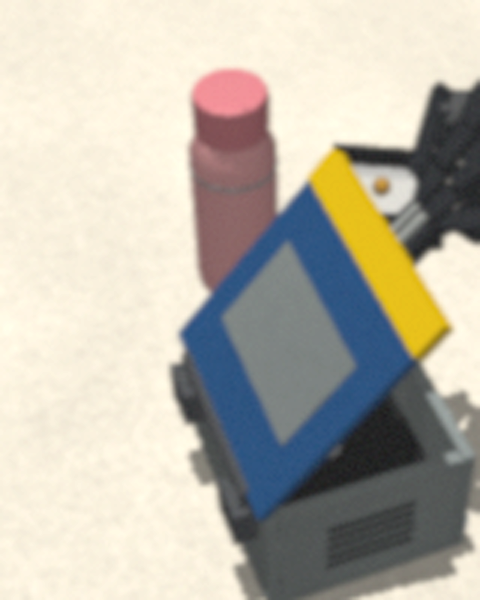

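```bash
python3 -c "
from geo import *
for q in (1.05,1.0,.95,.9,.85,.8): print(q,[((proj('scene',cw(POSE,lid(q,.17,w,.08)))-[190,130])*3).round() for w in(0,.008)])"
```

```text
1.05 [array([409., 315.]), array([398., 314.])]
1.0 [array([421., 317.]), array([410., 315.])]
0.95 [array([433., 320.]), array([422., 317.])]
0.9 [array([443., 323.]), array([433., 320.])]
0.85 [array([453., 326.]), array([444., 323.])]
0.8 [array([463., 330.]), array([454., 326.])]
```

The lip's corner at (450,328) gives q about 0.86, which matches the finger's planned 0.85, so the lid is following. I continue.

>>> apply_moves(series=[[0, 0, 0, 0, 0, 0], [0, 0, 0, 0, 0, 0], [0, 0, -0.032, 0, 0, 0], [0, 0, -0.032, 0, 0, 0], [0, 0, -0.032, 0, 0, 0], [0, 0, -0.032, 0, 0, 0], [0, 0, -0.032, 0, 0, 0], [0.003, 0, -0.034, 0, 0, 0], [0.003, 0, -0.034, 0, 0, 0], [0.003, 0, -0.034, 0, 0, 0], [0.003, 0, -0.034, 0, 0, 0], [0.003, 0, -0.034, 0, 0, 0]])

```text
time_s: 12.25
tcp_pos: [0.5329, 0.1754, 0.1848]
tcp_rot: [[0.68, 0.275, 0.68], [-0.195, 0.961, -0.195], [-0.707, -0.0, 0.707]]
contact_force: [-0.6, 0.3, -0.6]
grip_width: -0.0002
```

```bash
python3 -c "
from geo import *
st()"
```

```text
t 12.25 ch XYZ [-6.140e-02  1.000e-04  1.848e-01] F [-0.6  0.1 -0.6] pitch 45.0
```

>>> apply_moves(series=[[0.006, 0, -0.033, 0, 0, 0], [0.006, 0, -0.033, 0, 0, 0], [0.006, 0, -0.033, 0, 0, 0], [0.006, 0, -0.033, 0, 0, 0], [0.006, 0, -0.033, 0, 0, 0], [0.01, 0, -0.033, 0, 0, 0], [0.01, 0, -0.033, 0, 0, 0], [0.01, 0, -0.033, 0, 0, 0], [0.01, 0, -0.033, 0, 0, 0], [0.01, 0, -0.033, 0, 0, 0], [0, 0, 0, 0, 0, 0]])

```text
time_s: 13.35
tcp_pos: [0.5156, 0.1802, 0.1552]
tcp_rot: [[0.679, 0.275, 0.681], [-0.195, 0.961, -0.194], [-0.708, -0.0, 0.706]]
contact_force: [-1.3, 0.3, -2.2]
grip_width: -0.0003
```

```bash
python3 -c "
from geo import *
st();shot('scene','s7.png',(190,130,350,330),3)"
```

```text
t 13.35 ch XYZ [-0.0794  0.      0.1552] F [-1.3 -0.1 -2.2] pitch 45.1
```

View pics/s7.png

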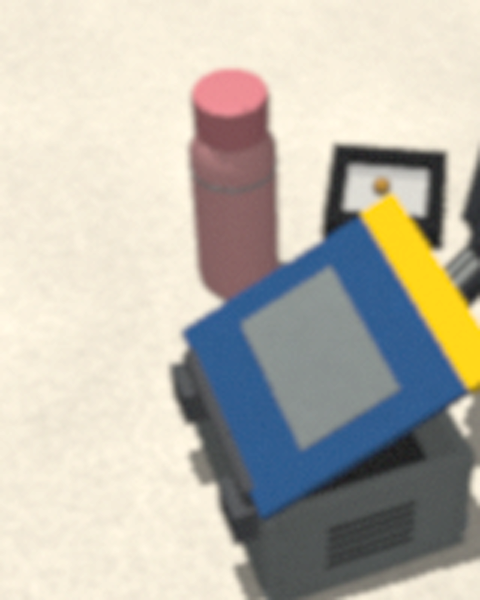

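The lid is at about 0.45 rad with its yellow lip resting on the finger at (460,265). The force is now clearly down (-1.3, -2.2 N). I continue.

>>> apply_moves(series=[[0.013, 0, -0.031, 0, 0, 0], [0.013, 0, -0.031, 0, 0, 0], [0.013, 0, -0.031, 0, 0, 0], [0.013, 0, -0.031, 0, 0, 0], [0.013, 0, -0.031, 0, 0, 0], [0.016, 0, -0.03, 0, 0, 0], [0.016, 0, -0.03, 0, 0, 0], [0.016, 0, -0.03, 0, 0, 0], [0.016, 0, -0.03, 0, 0, 0], [0.016, 0, -0.03, 0, 0, 0], [0, 0, 0, 0, 0, 0]])

```text
time_s: 14.5
tcp_pos: [0.5042, 0.1805, 0.134]
tcp_rot: [[0.667, 0.271, 0.694], [-0.185, 0.962, -0.198], [-0.722, 0.004, 0.692]]
contact_force: [-0.2, 0.7, -2.1]
grip_width: 0.0
```

```bash
python3 -c "
from geo import *
st()"
```

```text
t 14.5 ch XYZ [-0.0904 -0.0029  0.134 ] F [-0.3  0.6 -2.1] pitch 46.2
```

```bash
python3 -c "
from geo import *
from rig import readout
st();s=readout.sense();print(np.round(s['q'],3),np.round(s['dq'],3))"
```

```text
t 14.5 ch XYZ [-0.0904 -0.0029  0.134 ] F [-0.3  0.6 -2.1] pitch 46.2
[ 0.315 -0.109  2.273 -0.946  0.491 -0.233] [ 0.001  0.    -0.001  0.002  0.005 -0.002]
```

Joint 4 is at its limit (-0.946), so the arm can't hold a 45° slope any lower. The lid is still borne at q about 0.31. I'll steepen the finger about the contact point.

>>> apply_moves(series=[[-0.008, 0, -0.012, 0, 0.0222, 0], [-0.008, 0, -0.012, 0, 0.0222, 0], [-0.008, 0, -0.012, 0, 0.0222, 0], [-0.008, 0, -0.012, 0, 0.0222, 0], [0, 0, 0, 0, 0, 0]])

```text
time_s: 15.0
tcp_pos: [0.4988, 0.1818, 0.1342]
tcp_rot: [[0.448, 0.274, 0.851], [-0.124, 0.962, -0.244], [-0.886, 0.004, 0.464]]
contact_force: [-5.7, 3.8, 0.5]
grip_width: -0.0001
```

```bash
cat >> geo.py <<'E'
def est():
    from rig import readout
    from scipy.optimize import brentq
    s=readout.sense(); d=np.array(s["tcp_pos"])-[POSE[0],POSE[1],0]; c,sn=np.cos(POSE[2]),np.sin(POSE[2])
    t=np.array([c*d[0]+sn*d[1],d[2]]); a=np.arcsin(-s["tcp_rot"][2][0]); C=t+.011*np.array([np.sin(a),np.cos(a)]); h=np.array([.07,.1])
    g=lambda u:C+u*np.array([-np.cos(a),np.sin(a)])-h
    u=brentq(lambda u:np.linalg.norm(g(u))-.17,-.05,.1); print("C",C.round(4),"s",round(u,4),"q",round(float(np.arcsin(g(u)[1]/.17)),3),"j",np.round(s["q"],3))
E
python3 -c "
from geo import *
st();est()"
```

```text
t 15.0 ch XYZ [-0.0959 -0.003   0.1342] F [-6.5  2.1  0.5] pitch 62.3
C [-0.0862  0.1393] s 0.013 q 0.304 j [ 0.247 -0.098  2.171 -0.376  0.676 -0.797]
```

>>> apply_moves(series=[[0.02, 0, -0.025, 0, 0, 0], [0.024, 0, -0.022, 0, 0, 0], [0.024, 0, -0.022, 0, 0, 0], [0.024, 0, -0.022, 0, 0, 0], [0.024, 0, -0.02, 0, 0, 0], [0.024, 0, -0.02, 0, 0, 0]])

```text
time_s: 15.6
tcp_pos: [0.4941, 0.1835, 0.1152]
tcp_rot: [[0.45, 0.271, 0.851], [-0.123, 0.962, -0.242], [-0.884, 0.004, 0.467]]
contact_force: [-0.8, -1.3, -1.0]
grip_width: -0.0004
```

```bash
python3 -c "
from geo import *
st();est()
shot('scene','s8.png',(190,130,430,380),2.4)"
```

```text
t 15.6 ch XYZ [-0.101  -0.0028  0.1152] F [-0.4 -1.5 -1. ] pitch 62.2
C [-0.0912  0.1204] s 0.0125 q 0.186 j [ 0.254 -0.072  2.189 -0.403  0.634 -0.761]
```

View pics/s8.png

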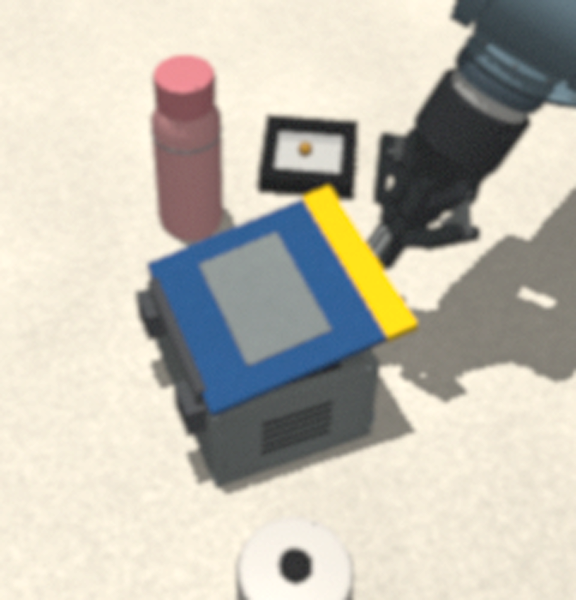

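The lid is at q about 0.19 with the finger under the lip's middle at (385,245). Flask, frame and hub are untouched. I ease the slope and continue down.

>>> apply_moves(series=[[0.025, 0, -0.01, 0, -0.0111, 0], [0.025, 0, -0.01, 0, -0.0111, 0], [0.025, 0, -0.012, 0, -0.0111, 0], [0.025, 0, -0.0155, 0, 0, 0], [0.025, 0, -0.0155, 0, 0, 0], [0.025, 0, -0.0155, 0, 0, 0], [0.025, 0, -0.0155, 0, 0, 0], [0.025, 0, -0.0155, 0, 0, 0]])

```text
time_s: 16.45
tcp_pos: [0.4933, 0.1834, 0.0906]
tcp_rot: [[0.532, 0.272, 0.802], [-0.148, 0.962, -0.229], [-0.834, 0.003, 0.552]]
contact_force: [-11.3, 5.8, -1.2]
grip_width: 0.0001
```

```bash
python3 -c "
from geo import *
st();est()"
```

```text
t 16.45 ch XYZ [-0.1017 -0.003   0.0906] F [-12.5   2.5  -1.2] pitch 56.5
C [-0.0925  0.0967] s 0.0133 q 0.045 j [ 0.282 -0.032  2.237 -0.636  0.51  -0.517]
```

>>> apply_moves(series=[[-0.003, 0, -0.008, 0, 0, 0], [-0.003, 0, -0.008, 0, 0, 0], [-0.003, 0, -0.008, 0, 0, 0], [0, 0, 0, 0, 0, 0]])

```text
time_s: 16.85
tcp_pos: [0.4931, 0.1837, 0.092]
tcp_rot: [[0.536, 0.272, 0.799], [-0.148, 0.962, -0.228], [-0.831, 0.004, 0.556]]
contact_force: [-3.8, -0.8, -2.1]
grip_width: 0.0004
```

```bash
python3 -c "
from geo import *
st();est()"
```

```text
t 16.85 ch XYZ [-0.102  -0.0028  0.092 ] F [-3.5 -1.8 -2.1] pitch 56.2
C [-0.0928  0.0981] s 0.0125 q 0.05 j [ 0.284 -0.036  2.239 -0.643  0.51  -0.511]
```

>>> apply_moves(series=[[0.015, 0, -0.014, 0, 0, 0], [0.015, 0, -0.014, 0, 0, 0], [0.015, 0, -0.014, 0, 0, 0], [0, 0, 0, 0, 0, 0]])

```text
time_s: 17.25
tcp_pos: [0.4927, 0.1843, 0.0862]
tcp_rot: [[0.537, 0.271, 0.799], [-0.147, 0.963, -0.228], [-0.83, 0.005, 0.557]]
contact_force: [-1.4, -0.4, -1.0]
grip_width: 0.0002
```

```bash
python3 -c "
from geo import *
st();est()"
```

```text
t 17.25 ch XYZ [-0.1025 -0.0023  0.0862] F [-1.2 -0.7 -1. ] pitch 56.1
C [-0.0934  0.0924] s 0.0119 q 0.013 j [ 0.285 -0.023  2.241 -0.661  0.497 -0.489]
```

>>> apply_moves(series=[[0.015, 0, -0.014, 0, 0, 0], [0.015, 0, -0.014, 0, 0, 0], [0, 0, 0, 0, 0, 0]])

```text
time_s: 17.55
tcp_pos: [0.4921, 0.1846, 0.0823]
tcp_rot: [[0.537, 0.271, 0.799], [-0.147, 0.963, -0.227], [-0.83, 0.005, 0.557]]
contact_force: [-0.4, 0.4, -0.7]
grip_width: 0.0001
```

```bash
python3 -c "
from geo import *
st();est()
shot('scene','s9.png',(190,130,430,380),2.4)
for q in(0,.05,.1): print(q,[((proj('scene',cw(POSE,lid(q,.17,.008,y)))-[190,130])*2.4).round() for y in(-.08,.08)])"
```

```text
t 17.55 ch XYZ [-0.1032 -0.0022  0.0823] F [-0.5  0.3 -0.7] pitch 56.1
C [-0.094   0.0884] s 0.0107 q -0.016 j [ 0.286 -0.015  2.243 -0.673  0.49  -0.475]
0 [array([331., 207.]), array([417., 343.])]
0.05 [array([331., 201.]), array([418., 337.])]
0.1 [array([330., 194.]), array([418., 330.])]
```

Run:
```python
import cv2,numpy as np
from geo import *
for f in("s8","s9"):
    h=cv2.cvtColor(cv2.imread(f"pics/{f}.png"),cv2.COLOR_BGR2HSV); m=cv2.inRange(h,(20,140,120),(35,255,255))
    c=max(cv2.findContours(m,0,2)[0],key=cv2.contourArea); q=cv2.approxPolyDP(c,8,True)[:,0]; print(f,q.tolist())
for q in(0,.04,.186): print(q,[((proj('scene',cw(POSE,lid(q,r,.008,y)))-[190,130])*2.4).round().tolist() for r in(.17,) for y in(-.08,.08)], ((proj('scene',cw(POSE,lid(q,.17,0,.08)))-[190,130])*2.4).round())
```

```text
s8 [[304, 193], [388, 338], [414, 329], [334, 189]]
s9 [[308, 217], [388, 356], [414, 351], [331, 212]]
0 [[331.0, 207.0], [417.0, 343.0]] [416. 350.]
0.04 [[331.0, 202.0], [418.0, 338.0]] [417. 344.]
0.186 [[328.0, 183.0], [417.0, 320.0]] [417. 326.]
```

>>> apply_moves(series=[[0.012, 0, -0.014, 0, 0, 0], [0.012, 0, -0.014, 0, 0, 0], [0, 0, 0, 0, 0, 0], [0, 0, 0, 0, 0, 0]])

```text
time_s: 18.0
tcp_pos: [0.4906, 0.1847, 0.0784]
tcp_rot: [[0.537, 0.271, 0.799], [-0.148, 0.962, -0.228], [-0.831, 0.004, 0.557]]
contact_force: [-0.3, 0.9, -0.1]
grip_width: -0.0003
```

Run:
```python
import cv2,numpy as np
from geo import *
st();est();shot('scene','s10.png',(190,130,430,380),2.4)
h=cv2.cvtColor(cv2.imread("pics/s10.png"),cv2.COLOR_BGR2HSV); m=cv2.inRange(h,(20,140,120),(35,255,255))
c=max(cv2.findContours(m,0,2)[0],key=cv2.contourArea); print(cv2.approxPolyDP(c,8,True)[:,0].tolist())
```

```text
t 18.0 ch XYZ [-0.1046 -0.0025  0.0784] F [-0.5  0.8 -0.1] pitch 56.2
C [-0.0954  0.0845] s 0.0078 q -0.053 j [ 0.288 -0.008  2.245 -0.684  0.484 -0.462]
[[309, 217], [388, 356], [414, 351], [331, 212]]
```

>>> apply_moves(series=[[0, 0, -0.08, 0, 0, 0], [-0.1, 0, -0.12, 0, 0, 0], [-0.2, 0, -0.12, 0, 0, 0], [-0.3, 0, -0.1, 0, 0, 0], [-0.3, 0, 0, 0, 0, 0], [-0.3, 0, 0, 0, 0, 0], [-0.3, 0, 0, 0, 0, 0], [0, 0, 0, 0, 0, 0]])

```text
time_s: 18.85
tcp_pos: [0.3764, 0.2181, 0.1832]
tcp_rot: [[0.542, 0.269, 0.796], [-0.143, 0.963, -0.227], [-0.828, 0.009, 0.561]]
contact_force: [0.4, 0.1, 0.6]
grip_width: -0.0001
```

Run:
```python
import cv2,numpy as np
from geo import *
st();shot('scene','s11.png',(190,130,430,380),2.4)
h=cv2.cvtColor(cv2.imread("pics/s11.png"),cv2.COLOR_BGR2HSV); m=cv2.inRange(h,(20,140,120),(35,255,255))
c=max(cv2.findContours(m,0,2)[0],key=cv2.contourArea); print(cv2.approxPolyDP(c,8,True)[:,0].tolist())
# neighbours: flask/frame/hub unchanged vs. first picture
a=cv2.imread("pics/scene0.png"); b=imaging.camera("scene")
for n,(x0,y0,x1,y1) in dict(flask=(248,150,285,235),frame=(296,175,342,213),hub=(285,340,340,403)).items():
    A,B=[cv2.cvtColor(i[y0:y1,x0:x1],6).astype(np.float32) for i in(a,b)]
    print(n,cv2.phaseCorrelate(A,B))
```

```text
t 18.85 ch XYZ [-0.2236 -0.0019  0.1832] F [0.3 0.2 0.6] pitch 55.9
[[308, 217], [388, 356], [413, 350], [332, 213]]
flask ((-0.01404105249979537, -0.02973036976874255), 0.9762842538621691)
frame ((-0.007563652935367315, 0.050163146201882114), 0.9572020033995311)
hub ((0.0024672597587667155, -0.025749877582697422), 1.0042843649784723)
```

The lid's lip didn't move when I took the finger away. The flask, frame and hub haven't moved either, and the robot is clear.

```bash
python3 -c "
from rig import hand_in
print(hand_in())"
```

```text
the job is handed in; nothing more can be done
None
```

The lid is shut and the job is handed in, at about 19 s of robot time. With the shut fingers hooked over the lid, I drew it from about 1.72 rad past upright. It began to fall at about 1.3 rad. I went round to the front, caught it on the fingertip from below at about 1.05 rad, lowered it at about 0.2 rad/s or slower, and slid the finger out.

**Last checks:**
- **Lid:** the lip stopped moving before I withdrew the finger, and the force on the finger fell to noise level. After withdrawal the lip was in the same place, to within one pixel of the enlarged crop. Its position matches the calibrated shut position to about 0.02 to 0.04 rad.
- **Neighbours:** flask, hub and frame had shifted less than 0.1 pixel from the first picture.
- **Not checked:** I did not check the sherd directly. It is hidden under the lid, but nothing entered the chamber. The last lid checks were made by image code because the picture-viewing limit was used up.

**What went less smoothly:**
- **First hook attempt:** it landed on top of the lip and pressed down with about 20 N, so I lifted off and hooked deeper.
- **Joint 4 limit:** joint 4 reached its limit during lowering, at about 0.3 rad. I steepened the finger's slope with the lid still resting on it.
- **Sideways push near shut:** just before the lid was shut, the finger briefly pushed the lip horizontally with about 12 N. I backed it off.

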